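# Turn the empty arm of the utensil tree to the front and hang the scoop on it

### The arm

A 7-joint arm with a two-finger parallel gripper is mounted at the origin on the work surface. World frame = base frame: x ahead of the robot, y to its left, z up, the work surface at z = 0. Lengths are in m, angles in rad, forces in N, time in s.
With the tool pointing down it reaches from about 0.425 to 0.925 m from the base axis. Payload 6.8 kg.
Tool frame: the origin (TCP) lies on the front face of the gripper's body, between the roots of the fingers; the fingertips stand 73 mm ahead of it and the grasp point (between the pads) lies 54 mm ahead of it (env.nose_length is the distance from the TCP to the fingertips, in m); z points along the fingers, y is the line along which they close (so a half turn about z gives the same grasp; the last joint's range is limited). The gripper opens to 85 mm and grips with 20 to 120 N. Pads are 22 mm wide; open, the fingers measure 114 mm over their backs; the gripper's body (76 mm by 85 mm) begins 54 mm behind the grasp point. The pads swing forward as they close: fully open they stand 13 mm farther back than shut.
Start: joints at [-1.213, 0.477, 0.022, 1.555, -0.011, 1.109, -0.083], TCP at [0.303, 0.603, 0.304] pointing down, gripper open.
Joint ranges: [-2.96, 2.96], [-0.34, 2.1], [-1.41, 1.46], [0.24, 2.44], [-1.37, 4.51], [0.17, 1.92], [-2.96, 2.96]. Speed limits (rad/s): [2.39, 2.39, 3.14, 3.14, 3.14, 3.14, 3.14].

### API

Orientations are given as a unit quaternion [w, x, y, z].
In Python, from cell import env, kin, camera, calibration, job gives the robot as it stands. The module is installed in compiled form; this text tells all that it offers. Calls block until the motion is done:
- env.reach(position, orientation): joint-space move of the TCP to a pose.
- env.movel(position, velocity=0.15, rot=None, stop_force=None): straight line of the TCP; rot=None keeps the orientation; velocity is the mean speed in m/s. With stop_force (N) it stops when the force on the tool has changed by that much, and returns True; else False.
- env.goto_joints(angles): joint-space move.
- env.grip(opening, f_grip=None): finger opening in m; f_grip is the grip in N (None keeps the last); returns when the fingers have stopped.
- env.dwell(seconds).
- kin.inverse_kinematics(position, orientation): joint angles nearest the present ones, or None.
- env.get_state(): the state.
- camera(name): name is "scene" or "side" or "wrist"; returns (picture, depth): 384x512x3 uint8, blue, green, red; 384x512 float32, m along the optical axis (not along the pixel's ray), 0 where there is no reading.
- calibration(name): a dict with "fx", "fy", "cx", "cy" (pixels), "rvec" (rotation vector, rad) and "tvec" (3), from world to camera coordinates, as OpenCV has them. Camera axes: x right, y down, z forward; pixel columns grow to the right and rows downward; lengths in m; the calibration is good to about 2 mm. A picture is of the moment at which its call begins: read the wrist's pose just before it. calibration takes no time and is no camera call; for the wrist camera it gives the pose at the moment of the call.
A pose or a line that the arm cannot do raises env.PlanningError and nothing moves.
- job.job_done(): hands the job in; it is judged then, once.
The state is a dict: "time": time; "qpos": joint angles; "joint_velocities": joint speeds; "joint_torque": joint torques, N m; "tcp_pos": TCP position; "orientation": TCP orientation; "force": force on the tool from outside, world axes, zero at the start; "torque": the same for the moment, N m; "opening": finger opening in m; "gripper_force": force on a finger pad.
Only numpy, scipy, OpenCV 4.12 (cv2) and the standard library are available. Lean on these libraries where they do the work, as an engineer would, in place of code of your own. Each camera call takes 0.05 s, during which the arm holds its last target. There are 200 camera calls.

### The job

Turn the revolving utensil tree so that its empty slanted arm points to the front of the counter, towards the robot, and hang the yellow scoop on that arm by the eye at the end of its handle: the eye slipped well down over the arm, the bowl hanging below it. Leave the other things on the counter where they are.

Things in the scene. Friction and masses are not known exactly. Their poses are not given: they have to be found in the camera images.
- oak_stand: Fixed square oak block, 130 x 130 x 26 mm, square to the counter. Origin under its centre; -x is its front (robot side), z is the tree's turning axis. On it turns a steel post, 18 mm thick, with three slanted arms 120 degrees apart; one is empty, the others each carry a hanging steel measuring cup (fixed to the tree, within 85 mm of its axis, 45 mm or more above the counter).
- carousel (a joint): Turning angle of the tree in rad, growing anticlockwise seen from above. At 0 (and at 6.283, a full turn) the empty arm points straight to the front, -x. It turns either way without a stop, with a steady friction of 0.12 N m, and stays where it is left.
- knob_grip (a point): Centre of the round oak knob on top of the post, on the turning axis, 313 mm above the counter. Knob 34 mm across at its thickest, 30 mm high (298 to 328 mm above the counter). It can be gripped from above and turned; knob, post and arms turn as one. Its frame turns with the tree (z up, x pointing away from the empty arm).
- empty_arm (a point): The empty arm: straight steel rod, 10 mm thick, 15 mm ball at its tip. Origin where its axis meets the post's axis, 190 mm above the counter; z runs along the arm to the tip, leaning 30 degrees from vertical (60 above level). The post takes up the first 18 mm; the ball's centre is at z = 95 mm. y is level; x points back over the post and up.
- empty_tip (a point): Centre of the ball at the empty arm's tip, 95 mm along the arm, 272 mm above the counter and 48 mm out from the post's axis; axes as the arm's.
- scoop: Yellow scoop with a paler soft edge, loose, about 0.11 kg, standing on its flat bottom. Origin under the bowl's centre, on the counter; x runs from bowl along the handle to the eye, z up. Bowl x from -47 to 37 mm, 69 wide, 44 high, front end open. Handle: straight bar 20 mm wide (y), 12 thick (z 30 to 42), x from 37 to 104, clear beneath. Centre of mass near x = 20, z = 20 mm.
- scoop_grip (a point): Point to grip on the scoop's handle, at its mid-thickness: x = 60 mm, z = 36 mm in the scoop's frame, fingers closing across y.
- scoop_eye (a point): Centre of the round eye at the handle's end: x = 122, z = 36 mm in the scoop's frame. Ring of 9 mm round section, hole 28 mm, 46 mm over all; the hole's axis is the scoop's z. Let go on the slanted arm, it slides down towards the post by itself and the bowl swings down below it.
- funnel: White plastic funnel standing mouth down, 112 mm across with a flat tab to 79 mm from its axis, 108 mm high, loose. Origin under its centre. Not to be moved.
- canister: Closed round stainless canister with a ribbed twist lid, 115 mm across, 173 mm high, loose. Origin under its centre. Not to be moved.
- glass_jar: Glass jar with a steel cap, 84 mm across, 130 mm high, loose. Origin under its centre. Not to be moved.
- steel_cup: Low steel cup, 72 mm across, 42 mm high, loose, in front of the tree. Origin under its centre. Not to be moved.
- brush: Wooden-handled brush lying flat, 190 mm long, loose, behind the tree. Origin under it. Not to be moved.
Mind the look-alikes: they are no part of the job. What is shaped like the scoop but black is not meant.

How it is judged:
By the outcome, as a careful person would: the job done as asked, in the order asked, and still so for the second after the job is handed in, with the robot touching nothing.
It also fails if it takes over 72 s, if anything falls off the work surface, if the arm or the gripper's body presses on something with over 40 N, if the wrist force passes 120 N, or if a joint passes its speed limit or range.

## Working session

There is one attempt and no reset: what is moved stays moved. The work goes in short steps, each a Python script; the robot and the scene stay as the last script left them, time stands still between calls to the robot, and variables do not carry over. Pictures are saved under pics/ and viewed, at most 10 in all, crops included, and the job is handed in when it is done.

```bash
mkdir -p pics
cat > h.py <<'E'
import numpy as np, cv2
from cell import env, kin, camera, calibration, job
from scipy.spatial.transform import Rotation as R
def cal(n):
    c=calibration(n); K=np.array([[c['fx'],0,c['cx']],[0,c['fy'],c['cy']],[0,0,1.]])
    return K,cv2.Rodrigues(np.array(c['rvec'],float))[0],np.array(c['tvec'],float).ravel()
def cloud(d,c):
    K,Rm,t=c; v,u=np.mgrid[:384,:512]
    p=np.stack([(u-K[0,2])/K[0,0]*d,(v-K[1,2])/K[1,1]*d,d],-1)
    return (p-t)@Rm
def ray(px,c,z):
    K,Rm,t=c; o=-Rm.T@t; r=Rm.T@np.linalg.inv(K)@np.array([px[0],px[1],1.]); return o+r*(z-o[2])/r[2]
def q(rot): x=R.from_matrix(rot).as_quat() if not isinstance(rot,R) else rot.as_quat(); return [x[3],x[0],x[1],x[2]]
E
python3 - <<'E'
from h import *
for n in('scene','side'):
    c=cal(n);p,d=camera(n);np.savez(f'{n}0.npz',p=p,d=d,K=c[0],R=c[1],t=c[2]);cv2.imwrite(f'pics/{n}0.png',p)
    print(n,-c[1].T@c[2],c[1][2],c[0][0,0])
print(env.get_state())
E
```

```text
scene [1.06868586 0.74896459 0.78553457] [-0.50122779 -0.67182997 -0.54535786] 379.24268915561726
side [ 0.32488296 -0.65243233  0.87647003] [ 0.22504534  0.68040459 -0.69742683] 401.52262096452006
{'time': 0.1, 'qpos': array([-1.21312557,  0.47771564,  0.02234047,  1.55633575, -0.01149029,
        1.10930954, -0.08309662]), 'joint_velocities': array([ 0.00021399, -0.00036686,  0.00049737, -0.00446376, -0.00071008,
       -0.00105421,  0.00047091]), 'joint_torque': array([ 3.20845174e-03, -5.97761893e+01,  1.61321349e+00, -2.81957334e+01,
        1.28170423e-02,  5.01875445e-03,  1.85188730e-05]), 'tcp_pos': array([0.30296859, 0.60272817, 0.30303112]), 'orientation': array([-1.27038441e-04,  2.30771365e-01,  9.73007659e-01, -8.10136116e-04]), 'force': array([-0.07519121, -1.15816426, -0.3665314 ]), 'torque': array([-0.01642197,  0.01922561, -0.01848891]), 'gripper_force': 0.0, 'opening': 0.08556523569703173}
```

View pics/scene0.png

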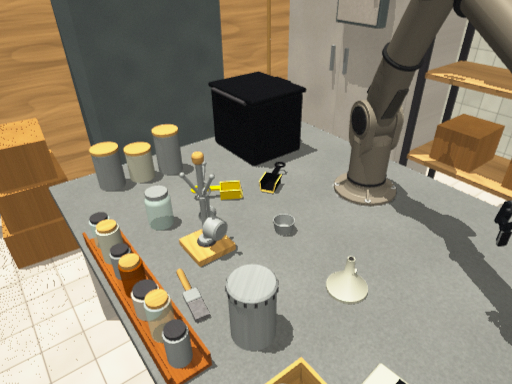

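View pics/side0.png

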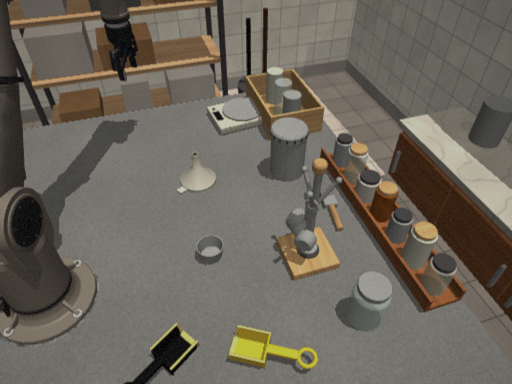

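Two scoop candidates show: yellow at side (270,348) / scene (230,190), and black with a yellow rim at side (165,350) / scene (272,178). The yellow one fits because its bowl and handle are yellow. I'll measure it and confirm with a crop that also shows the tree.

Run:
```python
import numpy as np,cv2
from h import cloud,ray
D={}
for n in('side','scene'):
    f=np.load(n+'0.npz');p,d=f['p'],f['d'];c=(f['K'],f['R'],f['t']);P=cloud(d,c);P[d==0]=np.nan;D[n]=(p,d,c,P)
    hsv=cv2.cvtColor(p,cv2.COLOR_BGR2HSV)
    m=cv2.inRange(hsv,(24,150,90),(34,255,255))
    k,l,s,ce=cv2.connectedComponentsWithStats(m)
    for i in range(1,k):
        if s[i,4]>60:
            Q=P[l==i];print(n,'yellow',s[i],np.nanmedian(Q,0).round(3))
    # knob: orange-brown above z .29
    m=(P[...,2]>.295)&(P[...,2]<.335)&(P[...,0]>.4)&(P[...,0]<.95)&(abs(P[...,1])<.4)&(hsv[...,1]>80)
    Q=P[m];print(n,'knob',m.sum(),np.nanmean(Q,0).round(3),np.nanmin(Q,0).round(3),np.nanmax(Q,0).round(3))
    v,u=np.nonzero(m);print(u.min(),u.max(),v.min(),v.max(),ray(((u.min()+u.max())/2,(v.min()+v.max())/2),c,.313).round(4))
p=D['side'][0]
a=cv2.resize(p[145:285,255:365],None,fx=4,fy=4,interpolation=cv2.INTER_CUBIC)[:560]
b=cv2.resize(p[310:384,220:330],None,fx=3.2,fy=3.2,interpolation=cv2.INTER_CUBIC)
o=np.zeros((560,800,3),np.uint8);o[:a.shape[0],:a.shape[1]]=a;o[:b.shape[0],445:445+b.shape[1]]=b
s=D['scene'][0][145:270,170:258];s=cv2.resize(s,None,fx=2.5,fy=2.5,interpolation=cv2.INTER_CUBIC)[:310];o[245:245+s.shape[0],445:445+s.shape[1]]=s
cv2.imwrite('pics/crop1.png',o)
```

```text
side yellow [ 235  328   83   41 1279] [ 0.459 -0.285  0.026]
side yellow [237 358  28   9  63] [ 0.425 -0.311  0.024]
side knob 207 [ 0.651 -0.082  0.321] [ 0.637 -0.095  0.303] [ 0.67  -0.062  0.329]
312 327 159 174 [ 0.6555 -0.0746  0.313 ]
scene yellow [210 181  32  19 393] [ 0.44  -0.286  0.026]
scene knob 134 [ 0.661 -0.066  0.319] [ 0.644 -0.085  0.302] [ 0.674 -0.057  0.328]
191 203 152 164 [ 0.6565 -0.0768  0.313 ]
```

View pics/crop1.png

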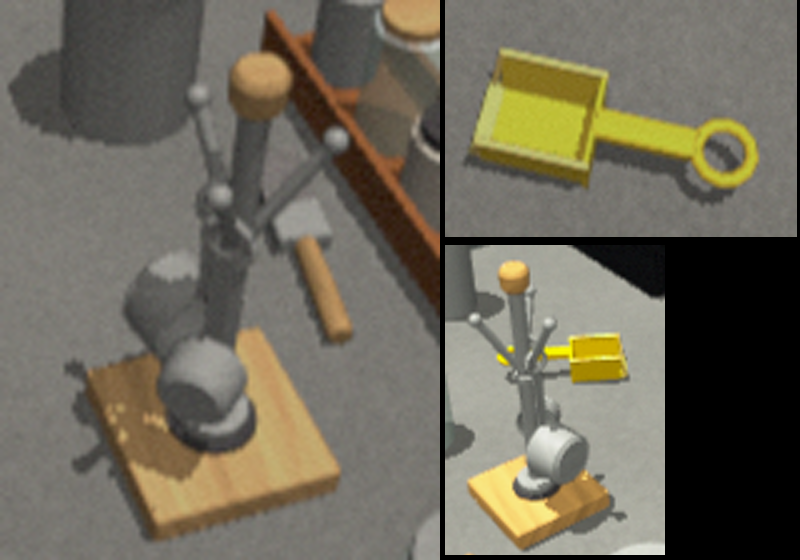

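The crop confirms that the handle, eye and bowl are all yellow, with a paler edge. The arm tips are at side (304.5,168.3), (339.3,179.8) and (309.8,193.8). The cups hang left and front of the post, so the right-hand tip should be the empty one.

Run:
```python
import numpy as np,cv2
from h import cloud,ray
for n,tips in(('side',[(304.5,168.3),(339.3,179.8),(309.8,193.8)]),('scene',[(170+29/2.5,145+75/2.5),(170+86/2.5,145+48/2.5),(170+105/2.5,145+78/2.5)])):
    f=np.load(n+'0.npz');p,d=f['p'],f['d'];c=(f['K'],f['R'],f['t']);P=cloud(d,c);P[d==0]=np.nan
    k=np.array([.656,-.0757])
    for t in tips:
        w=ray(t,c,.272)[:2]-k;print(n,t,w.round(3),np.hypot(*w).round(3),np.degrees(np.arctan2(w[1],w[0])).round(1))
    hsv=cv2.cvtColor(p,cv2.COLOR_BGR2HSV)
    r=np.hypot(P[...,0]-k[0],P[...,1]-k[1])
    m=(abs(P[...,2]-.026)<.006)&(r<.11)&(hsv[...,1]>70)
    (cx,cy),wh,a=cv2.minAreaRect((P[m][:,:2]*1000).astype(np.float32));print('stand',cx,cy,wh,a)
    m=(P[...,2]>.05)&(P[...,2]<.13)&(r>.025)&(r<.09)
    w=P[m][:,:2]-k;print('cup az hist',np.histogram(np.degrees(np.arctan2(w[:,1],w[:,0])),bins=np.arange(-180,181,20))[0])
    # scoop: yellow on z .036 plane
    m=cv2.inRange(hsv,(22,110,60),(36,255,255));
    z=np.zeros_like(m)
    if n=='side': z[320:375,222:325]=1
    else: z[175:205,186:246]=1
    m=m*z
    Q=P[(m>0)&(P[...,2]>.026)&(P[...,2]<.06)];
    # eye pixels: ray-cast yellow blob
    v,u=np.nonzero(m); W=np.array([ray(x,c,.038) for x in zip(u,v)])[:,:2]
    np.save(n+'_y.npy',W)
    if n=='side':
        sub=m.copy(); sub[:,:297]=0
        cn=max(cv2.findContours(sub,cv2.RETR_EXTERNAL,cv2.CHAIN_APPROX_NONE)[0],key=len)[:,0]
        E=np.array([ray(x,c,.036) for x in cn])[:,:2]
        (ex,ey),er=cv2.minEnclosingCircle((E*1000).astype(np.float32));print('eye',ex,ey,er)
        # hole
        cs,h=cv2.findContours(m,cv2.RETR_CCOMP,cv2.CHAIN_APPROX_NONE)
        for q_,hh in zip(cs,h[0]):
            if hh[3]>=0 and len(q_)>8:
                E=np.array([ray(x,c,.036) for x in q_[:,0]])[:,:2];print('hole',E.mean(0),np.ptp(E,axis=0))
        for lo,hi in((268,278),(278,288),(288,296)):
            s=(u>=lo)&(u<hi)&(v>338); print('handle',np.array([ray(x,c,.04) for x in zip(u[s],v[s])]).mean(0))
    H=Q[(Q[:,2]>.036)]; print('rim',H.min(0),H.max(0),len(H))
    (bx,by),wh,a=cv2.minAreaRect((P[(m>0)&(P[...,2]>.039)&(P[...,2]<.05)][:,:2]*1000).astype(np.float32));print('rimrect',bx,by,wh,a)
```

```text
side (304.5, 168.3) [-0.012  0.048] 0.049 103.8
side (339.3, 179.8) [ 0.047 -0.012] 0.048 -14.0
side (309.8, 193.8) [-0.033 -0.032] 0.046 -135.9
stand 653.70947265625 -77.14472198486328 (130.34732055664062, 130.1265411376953) 89.71539306640625
cup az hist [ 21 114 140  90  12   0   0   0   0   0   0   0   4  78  85 136  78   7]
eye 537.1356811523438 -342.52978515625 23.58865737915039
hole [ 0.44078114 -0.31927749] [0.01922383 0.0130721 ]
hole [ 0.4284189  -0.31170521] [0.0099637 0.0059407]
hole [ 0.4126816  -0.30216485] [0.02677988 0.0158868 ]
hole [ 0.3968541  -0.29257179] [0.01003222 0.00605076]
hole [ 0.53815092 -0.34310961] [0.02963927 0.02928478]
handle [ 0.47414244 -0.30517315  0.04      ]
handle [ 0.49285887 -0.3181342   0.04      ]
handle [ 0.50934284 -0.32808072  0.04      ]
rim [ 0.3836518  -0.36572886  0.03602442] [ 0.55892609 -0.23367451  0.04570262] 682
rimrect 476.6651611328125 -309.123046875 (66.91487121582031, 180.6531982421875) 58.3549690246582
scene (181.6, 175.0) [ 0.047 -0.012] 0.048 -14.0
scene (204.4, 164.2) [-0.033 -0.026] 0.042 -141.3
scene (212.0, 176.2) [-0.015  0.045] 0.047 108.2
stand 657.6756591796875 -72.83876037597656 (129.9666290283203, 132.0018768310547) 0.8603248000144958
cup az hist [ 21  20   0   2  17   0   0   0   0   0   0  26 116 168 130  26   1   4]
rim [ 0.38696408 -0.35850598  0.03602885] [ 0.56242286 -0.2313348   0.0460538 ] 136
rimrect 482.1055908203125 -301.8943176269531 (77.35980224609375, 180.58383178710938) 60.393798828125
```

Both views agree: the empty arm points to -14°, and the cups hang at about 105° and -136°. The knob is at (0.656,-0.0755) and the stand is square. The tree needs -166° (clockwise), which I can do with joint 7 alone.

```bash
cat >> h.py <<'E'
def down(yaw): # tool z down, tool x at yaw
    c,s=np.cos(yaw),np.sin(yaw); return np.array([[c,s,0],[s,-c,0],[0,0,-1.]])
def pose(): s=env.get_state(); o=s['orientation']; return np.array(s['tcp_pos']),R.from_quat([o[1],o[2],o[3],o[0]]).as_matrix()
E
python3 - <<'E'
from h import *
k=np.array([.6558,-.0754]); dth=np.radians(-166)
best=None
for yaw in np.radians(np.arange(-180,180,10)):
    j=kin.inverse_kinematics([*k,.366],q(down(yaw)))
    if j is None: continue
    e=j[6]-dth  # q7 positive -> clockwise
    m=max(abs(j[6]),abs(e))
    if best is None or m<best[0]: best=(m,yaw,j)
print(best)
m,yaw,j=best
env.reach([*k,.43],q(down(yaw))); env.movel([*k,.366],.1)
env.grip(.0,60); s=env.get_state(); print(s['opening'],s['force'],s['time'])
j=np.array(s['qpos']); y0=pose()[1]
j[6]-=dth; env.goto_joints(j)
p,y1=pose(); print(p,np.degrees(R.from_matrix(y1@y0.T).as_rotvec()),env.get_state()['force'],env.get_state()['opening'])
env.grip(.08); env.movel([*k,.44],.15)
print(env.get_state()['time'])
for n in('scene','side'):
    p,d=camera(n);cv2.imwrite(f'pics/{n}1.png',p)
p=cv2.imread('pics/side1.png');cv2.imwrite('pics/crop2.png',cv2.resize(p[145:285,235:365],None,fx=4,fy=4,interpolation=cv2.INTER_CUBIC))
E
```

```text
(np.float64(1.4745842714468957), np.float64(-0.5235987755982988), array([-0.72564301,  0.72624892,  1.27368995,  1.57033185, -0.70401137,
        1.37549497, -1.47458427]))
0.03117163787729051 [-2.23715962 -1.06049514  4.53732126] 4.1667
[ 0.65569076 -0.07636987  0.366659  ] [-5.74616026e-02  1.70366463e-01  1.65957725e+02] [ 1.74401327 -1.97562623 -0.05876333] 0.031158784179213313
7.8
```

View pics/crop2.png

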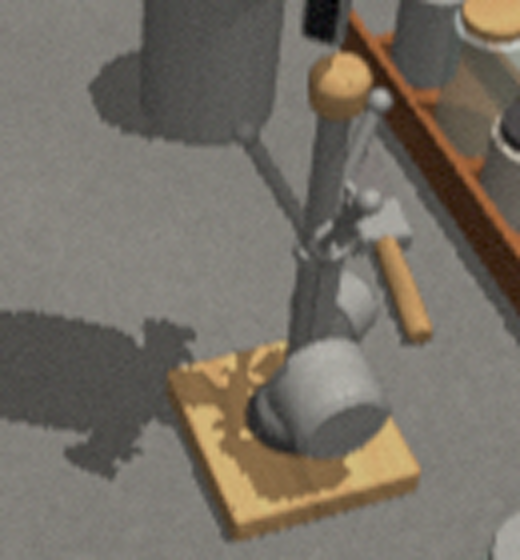

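The tree turned anticlockwise, so joint 7 has the opposite sign to what I assumed. The tip is now at side (297,177.8). I'll measure the remainder and turn it on in the same direction.

Run:
```python
from h import *
k=np.array([.6558,-.0754]); c=cal('side')
w=ray((297,177.8),c,.272)[:2]-k; a=np.arctan2(w[1],w[0]); print(np.hypot(*w),np.degrees(a))
rem=np.pi-a; print(np.degrees(rem), env.get_state()['qpos'])
assert .3<rem<.65
env.movel([*k,.366],.12); env.grip(0,60)
j=np.array(env.get_state()['qpos']); y0=pose()[1]; j[6]+=rem; env.goto_joints(j)
print(np.degrees(R.from_matrix(pose()[1]@y0.T).as_rotvec()))
env.grip(.08); env.movel([*k,.44],.15)
p,d=camera('side')
# go above the scoop grip, clear of tree, for a wrist look
th=np.radians(-31); eye=np.array([.5375,-.3430]); g=eye-.062*np.array([np.cos(th),np.sin(th)])
best=None
for yaw in (th,th+np.pi):
    jj=kin.inverse_kinematics([*g,.09],q(down(yaw))); print(yaw,jj)
    if jj is not None and (best is None or abs(jj[6])<abs(best[1][6])): best=(yaw,jj)
env.reach([*g,.30],q(down(best[0])))
print(best[0],env.get_state()['time'])
c=cal('wrist'); w,d=camera('wrist'); np.savez('w.npz',p=w,d=d,K=c[0],R=c[1],t=c[2])
s=camera('side')[0]; cv2.imwrite('pics/side2.png',s)
o=np.zeros((560,800,3),np.uint8)
b=cv2.resize(s[145:285,235:365],None,fx=3,fy=3,interpolation=cv2.INTER_CUBIC); o[:b.shape[0],:b.shape[1]]=b
b=cv2.resize(w,(400,300)); o[:300,395:795]=b; cv2.imwrite('pics/crop3.png',o)
```

```text
0.04613557003960671 150.1561995013063
29.843800498693685 [-0.72198987  0.65434058  1.28013135  1.4647619  -0.62417293  1.4827574
  1.35482199]
[-4.35357248e-03  5.62297701e-02  2.96918966e+01]
-0.5410520681182421 [-0.32701694  1.12347463  1.25596657  1.99200399 -1.25448157  1.12448651
 -0.59139635]
2.600540585471551 [-0.13583016  0.79466847  0.83905874  1.98220727 -0.86621902  0.77105519
  2.25713206]
-0.5410520681182421 13.3917
```

View pics/crop3.png

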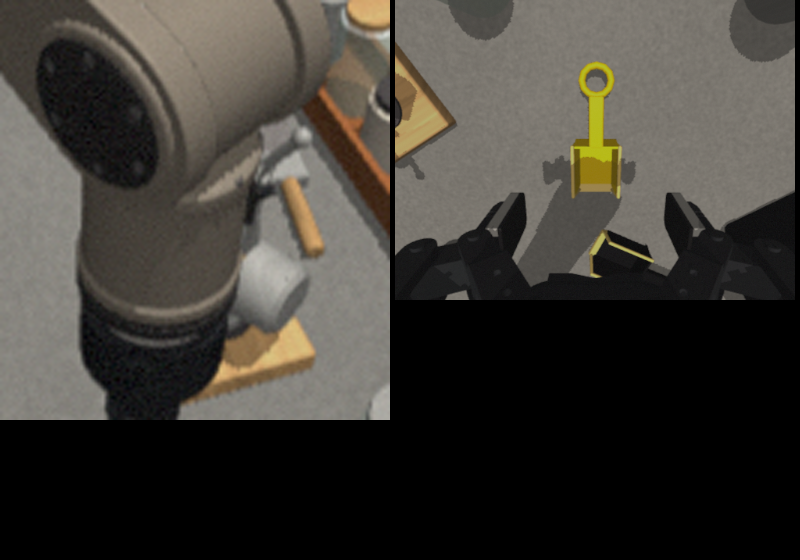

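The wrist view shows the yellow scoop centred, with its eye at the top and the tree's stand at left. The elbow is leaning over by the tree, so I'll unfold to an upright posture (q3 ≈ 0), re-measure from the wrist camera and check the tree from the side.

Run:
```python
from h import *
f=np.load('w.npz');c=(f['K'],f['R'],f['t'])
def scoop(p,c):
    hsv=cv2.cvtColor(p,cv2.COLOR_BGR2HSV); m=cv2.inRange(hsv,(24,120,60),(36,255,255)); 
    k,l,s,_=cv2.connectedComponentsWithStats(m); i=1+np.argmax(s[1:,4]); m=(l==i).astype(np.uint8)
    cs,h=cv2.findContours(m,cv2.RETR_CCOMP,cv2.CHAIN_APPROX_NONE)
    out=[]
    for q_,hh in zip(cs,h[0]):
        if hh[3]>=0 and len(q_)>12:
            E=np.array([ray(x,c,.036) for x in q_[:,0]])[:,:2]; mm=cv2.minEnclosingCircle((E*1000).astype(np.float32)); out.append((mm[0],mm[1]))
    return m,s[i],out
m,s,out=scoop(f['p'],c); print(s,out)
x0,y0,w,h,_=s
hs=[]
for r in range(y0+int(h*.36),y0+int(h*.55),2):
    u=np.nonzero(m[r])[0]; hs.append([*ray((u.mean(),r),c,.042)[:2],np.ptp(u)])
hs=np.array(hs); print(hs.round(4))
p,_=pose(); env.movel([p[0],p[1],.42],.2)
env.goto_joints([.60,.477,.022,1.555,-.011,1.109,-1.58])
print(env.get_state()['tcp_pos'],env.get_state()['time'])
print(kin.inverse_kinematics([.4844,-.3111,.09],q(down(np.radians(-31)))))
s=camera('side')[0]; sc=camera('scene')[0]; o=np.zeros((560,800,3),np.uint8)
b=cv2.resize(s[145:285,235:365],None,fx=3,fy=3,interpolation=cv2.INTER_CUBIC); o[:b.shape[0],:b.shape[1]]=b
o[:288,400:784]=cv2.resize(sc,(384,288));cv2.imwrite('pics/crop4.png',o)
```

```text
[ 225   79   65  169 5234] [((538.44384765625, -344.0830383300781), 14.997434616088867)]
[[ 0.5087 -0.326  18.    ]
 [ 0.507  -0.325  18.    ]
 [ 0.5053 -0.3239 18.    ]
 [ 0.5035 -0.3229 18.    ]
 [ 0.5018 -0.3219 18.    ]
 [ 0.5001 -0.3208 18.    ]
 [ 0.4983 -0.3198 18.    ]
 [ 0.4966 -0.3187 18.    ]
 [ 0.4948 -0.3177 18.    ]
 [ 0.4931 -0.3166 18.    ]
 [ 0.4913 -0.3156 18.    ]
 [ 0.4895 -0.3145 18.    ]
 [ 0.4878 -0.3135 18.    ]
 [ 0.486  -0.3124 18.    ]
 [ 0.4842 -0.3113 18.    ]
 [ 0.4824 -0.3102 18.    ]]
[ 0.51282138 -0.43856012  0.30306347] 15.5167
[ 0.4847469   0.59933371 -0.02883301  1.94088698  0.0287311   0.60175821
 -1.67459768]
```

View pics/crop4.png

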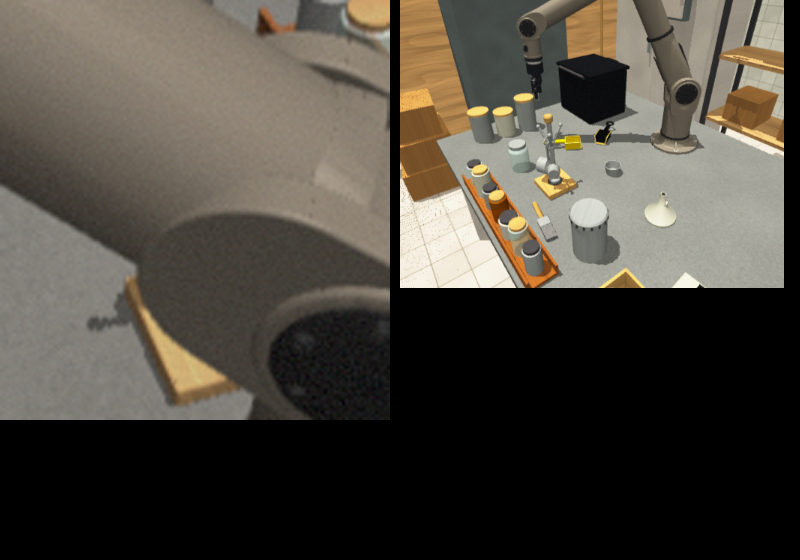

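The tree stands as before and nothing else has moved. The wrist measurement gives the eye at (0.538,-0.3436) and the handle at -31.0°. Now I'll grasp, lift and move to the pre-hang pose.

```bash
cat >> h.py <<'E'
A=np.array([-.5,0,3**.5/2])  # arm direction
TH=np.array([[3**.5/2,0,.5],[0,-1,0],[.5,0,-3**.5/2]]) # hang tool rot: cols x,y,z fixed below
OFF=np.array([.062,0,.054])
def tcp_for_eye(e): return np.array(e)-TH@OFF
E
python3 - <<'E'
from h import *
print(TH@np.array([1,0,0]),np.linalg.det(TH))
th=np.radians(-31.0); eye=np.array([.538,-.3436]); g=eye-.062*np.array([np.cos(th),np.sin(th)])
env.reach([*g,.20],q(down(th)))
env.movel([*g,.091],.12,stop_force=15)
env.grip(0,60); s=env.get_state(); print('grip',s['opening'],s['gripper_force'],s['tcp_pos'],s['time'])
env.movel([*g,.40],.2)
tip=np.array([.6558-.0475,-.0754,.272])
e=tip+.045*A
env.movel(tcp_for_eye(e),.2,rot=q(TH))
s=env.get_state(); print(s['opening'],s['gripper_force'],s['tcp_pos'],s['qpos'].round(2),s['time'])
for n in('scene','side'):
    p,d=camera(n);c=cal(n);np.savez(f'{n}5.npz',p=p,d=d,K=c[0],R=c[1],t=c[2])
    K,Rm,t=c; px=lambda X:cv2.projectPoints(np.array([X]),Rm,t,K,None)[0].ravel()
    print(n,'tip exp',px(tip),'eye exp',px(e))
    u,v=px(tip).astype(int);cr=p[v-70:v+55,u-70:u+70]; print(u-70,v-70)
    cv2.imwrite(f'{n}5c.png',cv2.resize(cr,(400,357),interpolation=cv2.INTER_CUBIC))
cv2.imwrite('pics/crop5.png',np.hstack([cv2.imread('scene5c.png'),cv2.imread('side5c.png')]))
E
```

```text
[0.8660254 0.        0.5      ] 0.9999999999999999
grip 0.01905530992329027 59.14934456348419 [ 0.48511538 -0.31178711  0.09134326] 17.9583
0.018673232871911076 58.69035065174103 [ 0.50532953 -0.07614045  0.32706229] [ 0.31  0.02 -0.27  2.19 -0.03  0.41 -1.51] 21.0417
scene tip exp [213.78329951 166.21772343] eye exp [219.65619671 151.4847082 ]
143 96
side tip exp [297.78367303 185.26049263] eye exp [289.2344008  174.10277836]
227 115
```

View pics/crop5.png

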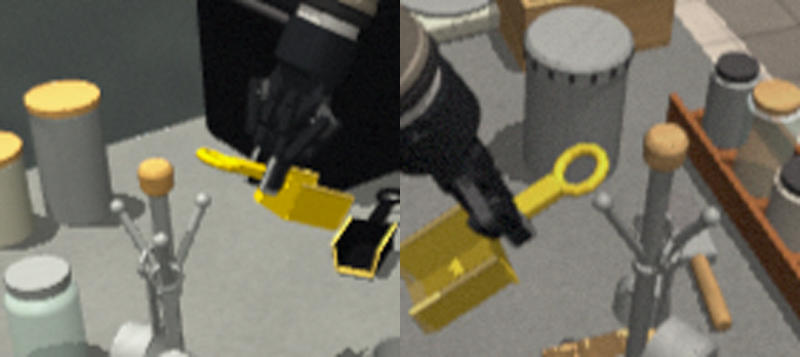

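The tip is at side (297.7,185.0) and scene (213.7,165.6), within 1 px of expectation, so the arm points to the front. The eye is about 1.5 px off in the side view, so I'll triangulate eye and tip, correct, and lower it on.

Run:
```python
from h import *
tip=np.array([.6083,-.0754,.272]); p0,_=pose(); e=p0+TH@OFF
f=np.load('side5.npz');c=(f['K'],f['R'],f['t'])
m=cv2.inRange(cv2.cvtColor(f['p'],cv2.COLOR_BGR2HSV),(22,110,60),(36,255,255))
cs,h=cv2.findContours(m,cv2.RETR_CCOMP,cv2.CHAIN_APPROX_NONE)
K,Rm,t=c
for k,hh in zip(cs,h[0]):
    if hh[3]>=0 and len(k)>12:
        k=k[:,0]; ell=cv2.fitEllipse(k); print('hole side',ell,len(k))
        if abs(ell[0][0]-290)<8:
            # eye plane: through e, normal A
            o=-Rm.T@t; r=Rm.T@np.linalg.inv(K)@np.array([*ell[0],1]); X=o+r*(A@(e-o))/(A@r); print('eye on plane',X,'exp',e,'delta',X-e)
print('exp px',cv2.projectPoints(np.array([e]),Rm,t,K,None)[0].ravel())
g=np.load('scene5.npz');cg=(g['K'],g['R'],g['t'])
ms=cv2.inRange(cv2.cvtColor(g['p'],cv2.COLOR_BGR2HSV),(20,110,60),(36,255,255));ms[:,:208]=0;ms[:,236:]=0;ms[:144]=0;ms[162:]=0
v,u=np.nonzero(ms); print('scene ring u',u.min(),'v at tip',[ (x,v[u==x].min(),v[u==x].max()) for x in range(u.min(),u.min()+20,2) if (u==x).any()])
E_=[e+.0185*(np.cos(a)*TH[:,0]+np.sin(a)*TH[:,1]) for a in np.linspace(0,6.28,24)]
pp=cv2.projectPoints(np.array(E_),cg[1],cg[2],cg[0],None)[0][:,0]; print('exp ring u',pp[:,0].min(),pp[:,0].max(),'v',pp[:,1].min(),pp[:,1].max())
for n,a in(('side',(297.7,185.0)),('scene',(213.7,165.6))):
    print(n,ray(a,cal(n),.272)-tip)
```

```text
hole side ((289.7882080078125, 173.86459350585938), (8.664867401123047, 13.651968955993652), 49.64903259277344) 31
eye on plane [ 0.58682239 -0.07585555  0.31175292] exp [ 0.58611071 -0.07619921  0.31134204] delta [0.00071167 0.00034365 0.00041088]
exp px [289.52077561 174.18317873]
scene ring u 212 v at tip [(212, np.int64(148), np.int64(150)), (214, np.int64(148), np.int64(152)), (216, np.int64(148), np.int64(153)), (218, np.int64(149), np.int64(154)), (220, np.int64(150), np.int64(155)), (222, np.int64(150), np.int64(155)), (224, np.int64(151), np.int64(155)), (226, np.int64(151), np.int64(156)), (228, np.int64(152), np.int64(156)), (230, np.int64(152), np.int64(157))]
exp ring u 213.15621702368836 225.59504067754563 v 148.5865958857522 154.01550400481932
side [0.00013904 0.00082446 0.        ]
scene [-0.00170761 -0.0032319   0.        ]
```

Eye and tip are within 1 mm of expectation. Lowering along the arm to 68 mm, then releasing.

Run:
```python
from h import *
root=np.array([.6558,-.0757,.190])
p0,_=pose(); e0=p0+TH@OFF
env.movel(tcp_for_eye(root+.125*A),.05)
hit=env.movel(tcp_for_eye(root+.068*A),.04,stop_force=8)
p,_=pose(); e=p+TH@OFF; s=env.get_state(); print('hit',hit,'s=',(e-root)@A,s['force'],s['time'])
if not hit:
    env.grip(.05); env.dwell(.7)
    env.movel(p+.12*A+np.array([-.03,0,0]),.15)
    env.movel(pose()[0]+np.array([-.06,0,.08]),.2); env.dwell(.5)
print(env.get_state()['time'])
for n in('scene','side'):
    p,d=camera(n);K,Rm,t=cal(n);u,v=cv2.projectPoints(root[None]-[0,0,.03],Rm,t,K,None)[0].ravel().astype(int)
    cv2.imwrite(f'{n}6c.png',cv2.resize(p[v-75:v+75,u-75:u+75],(400,400),interpolation=cv2.INTER_CUBIC));cv2.imwrite(f'pics/{n}6.png',p)
cv2.imwrite('pics/crop6.png',np.hstack([cv2.imread('scene6c.png'),cv2.imread('side6c.png')]))
```

```text
hit False s= 0.06818669249842209 [-0.10937615  0.22966329 -1.65458652] 23.1583
26.4833
```

View pics/crop6.png

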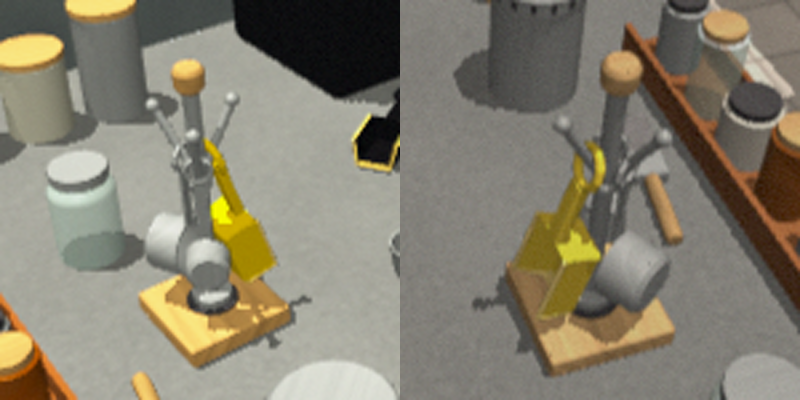

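The scoop hangs by its eye low on the front arm, with the bowl below it. Last, I'll check the arm's bearing (tip at side crop (162,124), scene crop (231,98)) and that the scoop is still, then hand in.

Run:
```python
from h import *
root=np.array([[.6558,-.0757,.160]])
for n,a in(('side',(162,124)),('scene',(231,98))):
    K,Rm,t=cal(n);u,v=cv2.projectPoints(root,Rm,t,K,None)[0].ravel().astype(int)
    w=(ray((u-75+a[0]*.375,v-75+a[1]*.375),(K,Rm,t),.272)-root[0])[:2];print(n,w,np.degrees(np.arctan2(-w[1],-w[0])))
    p=camera(n)[0];print('moved px',(cv2.absdiff(p,cv2.imread(f'pics/{n}6.png')).max(2)>60).sum())
    if n=='side':
        q0=cv2.imread('pics/side0.png');p_=cv2.absdiff(p,q0).max(2)>70
        for nm,(x,y) in dict(funnel=(198,175),canister=(288,148),jar=(368,300),cup=(209,250)).items(): print(nm,p_[y-25:y+25,x-25:x+25].sum())
print(job.job_done())
```

```text
side [-0.04785787 -0.00038293] 0.4584337368275044
moved px 0
funnel 459
canister 0
jar 0
cup 0
scene [-0.04858118 -0.00231194] 2.724600071373983
moved px 0
the job is handed in; nothing more can be done
None
```

The job is handed in: the empty arm points to the front (within about 0.5° in the side view, 3° in the scene view) and the yellow scoop hangs still by its eye low on it, bowl below, in about 27 s. The canister, jar and cup look unchanged in the side view, but the funnel's area did change there, probably from the arm or its shadow, and I did not confirm that or check the brush.

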